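# Free the lens carriage's clamp and slide it to the index stop

### The job

Set the lens position on the optical rail: press down the rubber pad in the middle of the lens carriage to free its clamp and, keeping the pad pressed, push the carriage along the rail until it butts against the index stop, the one that carries the ball-topped post. Then let the pad come up again so that the carriage is clamped there. Do not force the carriage along while it is clamped, do not touch the lens, and neither move nor lift the things standing around.

Things in the scene. Friction and masses are not known exactly. Their poses are not given: they have to be found in the camera images.
- rail: Fixed aluminium rail, 440 mm long (along its y axis), 74 mm wide (x), top surface 21 mm above the table. Origin: middle of its underside, on the table; z up. Turned up to 0.35 rad from the world axes. A low lamp (at -y) and a camera (at +y) stand at its two ends, on its +x side, up to 80 mm high.
- carriage (a joint): Position of the lens carriage along the rail's y axis, m; 0 = rail middle, growing towards the rail's +y. Clamped to the rail by a spring (holds about 20 N sideways) unless the pad is pressed; when freed it slides with 1 to 2 N. It has no part to pick up and cannot leave the rail.
- pad (a joint): Depth to which the carriage's pad is pressed down, m: about 0 at rest, 0.006 fully down. The clamp lets go over the first 2 mm, at about 7 N, so press 3 mm or more; about 11 N holds it fully down. It springs back when left, and the clamp grips again.
- pad_top (a point): Centre of the upper face of the black rubber pad in the middle of the carriage, 50 mm above the table at rest. The pad is 46 mm across the rail and 62 mm along it; at each of its two ends along the rail a ridge 5 mm thick rises 5 mm above this face, leaving 52 mm between the ridges, so a fingertip between them can press and push. Axes as the rail's; moves with the carriage.
- carriage_mid (a point): Middle of the carriage's steel deck, at its top (36 mm above the table), on the rail's centre line. The deck is 68 mm long along the rail, so its end faces lie 34 mm to either side of this point. Axes as the rail's.
- lens_centre (a point): Centre of the glass lens (its disc stands upright in a black ring 48 mm in diameter and 10 mm thick), fixed on the carriage 66 mm to the rail's +x side of the pad's centre; top of the ring 86 mm above the table. Must not be touched.
- index_stop_mid (a point): Top centre of the index stop's block, on the rail's centre line, 43.5 mm above the table. A fixed aluminium block, 74 mm across the rail and 24 mm along it (its faces lie 12 mm to either side of this point), with a thin steel post with an 18 mm ball on its top, reaching 80 mm above the table. It is at one or the other end of the rail; when the carriage butts against it, this point is 46 mm from carriage_mid along the rail.
- plain_stop_mid (a point): The same point of the plain stop, an equal block with a flat top and no post, at the other end of the rail. Not the one to go to.
- beaker_small: Empty glass beaker, 48 mm in diameter and 65 mm high, on the robot's side of the rail. Origin under its centre. Leave alone.
- beaker_large: Empty glass beaker, 72 mm in diameter and 92 mm high, beyond the rail. Origin under its centre. Leave alone.
- jar: White lidded jar, 48 mm in diameter and 55 mm high, on the robot's side of the rail. Origin under its centre. Leave alone.
- spare_lens: Spare lens, 44 mm disc upright on a square foot, 52 mm high, beyond the rail. Origin under its foot. Leave alone.
- weight: Brass weight, 32 mm in diameter and 45 mm high, beyond the rail. Origin under its centre. Leave alone.
- spatula: Spatula 150 mm long, lying about along the rail on the robot's side. Leave alone.

How it is judged:
By the outcome, as a careful person would: the job done as asked, in the order asked, and still so for the second after the job is handed in, with the robot touching nothing.
It also fails if it takes over 45 s, if anything falls off the work surface, if the arm or the gripper's body presses on something with over 40 N, if the wrist force passes 120 N, or if a joint passes its speed limit or range.

### The arm

A 6-joint arm with a two-finger parallel gripper is mounted at the origin on the work surface. World frame = base frame: x ahead of the robot, y to its left, z up, the work surface at z = 0. Lengths are in mm, angles in rad, forces in N, time in s.
With the tool pointing down it reaches from about 400 to 925 mm from the base axis. Payload 12.5 kg.
Tool frame: the origin (TCP) lies on the centre line of the jaws, within the pads' length; the fingertips stand 17 mm ahead of it and the grasp point (between the pads) lies 2 mm behind it; z points along the fingers, y is the line along which they close (so a half turn about z gives the same grasp; the last joint's range is limited). The gripper opens to 95 mm and grips with 3 to 60 N. Pads are 20 mm wide; open, the fingers measure 119 mm over their backs; the gripper's body (75 mm by 180 mm) begins 59 mm behind the grasp point.
Start: joints at [-1.215, 0.491, 1.559, -0, 1.092, -0.106], TCP at [278.499, -559.538, 231.661] pointing down, gripper open.
Joint ranges: [-3.1, 3.1], [-0.84, 2.19], [0.05, 2.79], [-1.13, 4.28], [0.06, 2.93], [-2.69, 2.69]. Speed limits (rad/s): [2.22, 2.22, 2.79, 3.14, 3.14, 3.14].

### API

Orientations are given as [roll, pitch, yaw] about the fixed x, y, z axes, in that order (R = Rz(yaw) Ry(pitch) Rx(roll)).
In Python, from cell import env gives the robot as it stands.
- The arm moves only by the tool drive_tool, never from a script. Its argument "deltas" is text: rows parted by semicolons, each of 4 numbers parted by spaces: the shift along the world's x, y, z normalised to -1 to 1, where 1 is 100 mm, then the turn about the world's z normalised to -1 to 1, where 1 is 180 degrees. A call has 1 to 10 rows; each row shifts and turns the commanded pose from where the row before left it; what a row does not reach is not made up. A row lasts 1/12 s, in which the tool goes at most 41.7 mm and 7.16 degrees, less where a joint would pass 70% of its speed; a pose out of reach is approached as far as the arm can. A call with a number of a shift or a turn outside -1 to 1 is refused whole. A call with a gripper value outside its range is refused whole. "gripper" is the closure, from 0 (fully open) to 1 (shut), set as the call begins (left out, the last holds). The fingers move at their own pace and stop on an object; the grip force is fixed at half the most. Time passes only in rows, so rows that do not move let the fingers close. It gives the time, the measured TCP pose, the force, the opening and the grip force at its end, in the units of the state.
- env.state(): the state, without advancing time (a new reading comes with each control period).
- env.read_camera(name): name is "side" or "top" or "wrist"; returns (picture, depth): 400x640x3 uint8, red, green, blue; 400x640 float32, mm along the optical axis (not along the pixel's ray), 0 where there is no reading.
- env.camera_params(name): a dict with "mtx" (3x3 intrinsics, pixels), "camera_from_world" (4x4, takes a point from world to camera coordinates); the wrist camera has in their place "mount" (4x4, takes a point from camera to tool coordinates, whose origin is the TCP and whose axes are the flange's). Camera axes: x right, y down, z forward; pixel columns grow to the right and rows downward; lengths in mm; the calibration is good to about 2 mm. A picture is of the moment at which its call begins: read the wrist's pose just before it. camera_params takes no time and is no camera call.
- env.job_done(): hands the job in; it is judged then, once.
The state is a dict: "t": time; "joints": joint angles; "qvel": joint speeds; "tau": joint torques, N m; "eef_pos": TCP position; "tcp_rot": TCP orientation; "ft_force": force on the tool from outside, world axes, zero at the start; "moment": the same for the moment, N m; "opening": opening from 0.0 (shut) to 1.0 (fully open); "grip_force": force on a finger pad.
Only numpy, scipy, OpenCV 4.12 (cv2) and the standard library are available. Lean on these libraries where they do the work, as an engineer would, in place of code of your own. Each camera call takes 0.05 s, during which the arm holds its last target. There are 200 camera calls.

## Working session

There is one attempt and no reset: what is moved stays moved. The work goes in short steps, Python scripts to look and compute and a tool call to move; the robot and the scene stay as the last step left them, time stands still between calls to the robot, and variables do not carry over. Pictures are saved under pics/ and viewed, at most 10 in all, crops included, and the job is handed in when it is done.

Besides the shell and the picture viewer there is one more tool, called after "Call:" by a JSON object that holds its "api" and its "payload". drive_tool: Moves the arm, as the interface text tells. Its arguments: {"type":"object","properties":{"deltas":{"type":"string"},"gripper":{"type":"number"}},"required":["deltas"]}

```bash
mkdir -p pics; cat > h.py <<'E'
import numpy as np, cv2
from cell import env
def snap(n,f):
    s=env.state(); p,d=env.read_camera(n); cv2.imwrite(f'pics/{f}.png',p[:,:,::-1]); np.save(f'{f}.npy',d); return s
def world(n,f,u,v,z=None):
    c=env.camera_params(n); K=c['mtx']; T=np.linalg.inv(c['camera_from_world'])
    r=np.linalg.inv(K)@[u,v,1]
    o=T[:3,3]; g=T[:3,:3]@r
    if z is None:
        d=np.load(f'{f}.npy')[int(v),int(u)]; return o+g*d
    return o+g*(z-o[2])/g[2]
E
python3 -c "
from h import *
snap('top','top1');s=snap('side','side1');print(s)"
```

```text
{'t': 0.05, 'joints': array([-1.21459399e+00,  4.91540339e-01,  1.55944101e+00,  3.54302135e-05,
        1.09174529e+00, -1.05629940e-01]), 'qvel': array([ 0.00287349, -0.00175493, -0.00076478,  0.00013956,  0.00257445,
       -0.00037291]), 'tau': array([ 1.91443978e-03, -6.14234519e+01, -2.58914924e+01,  6.94510806e-02,
        4.70399775e-02, -3.52057907e-05]), 'eef_pos': array([ 278.42254436, -559.2990553 ,  231.07660084]), 'tcp_rot': array([-3.14046831e+00, -1.50807905e-04,  4.61815848e-01]), 'ft_force': array([ 0.48848669, -0.37077694, -0.13529218]), 'moment': array([-0.02912993,  0.03019835,  0.00529258]), 'grip_force': 0.0, 'opening': 1.0029212109356573}
```

View pics/top1.png

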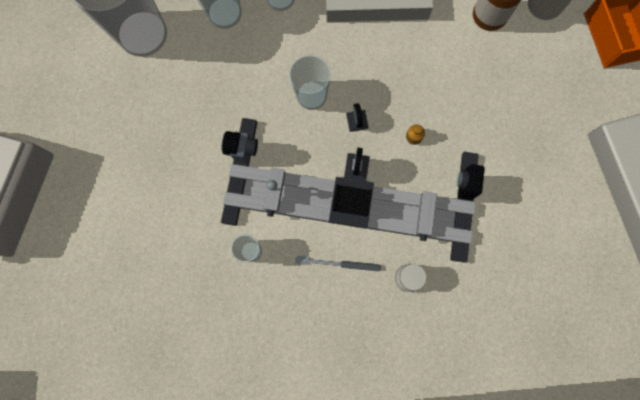

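View pics/side1.png

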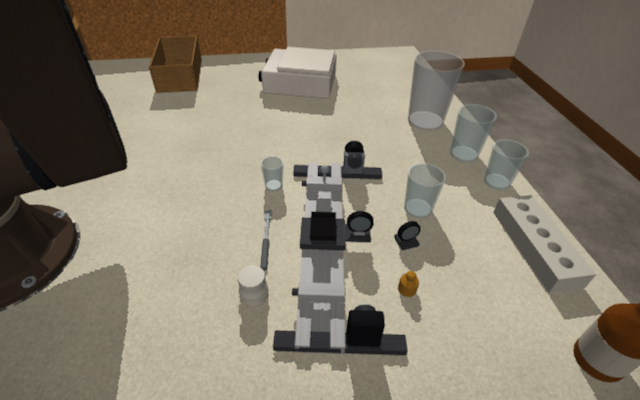

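The ball-topped post shows at about (271,184) on the left stop in the top view. The pad is at (352,200) and the plain stop at (427,213). I'll enlarge this area.

```bash
python3 -c "
from h import *
p=cv2.imread('pics/top1.png')[140:250,215:415]
cv2.imwrite('pics/crop1.png',cv2.resize(p,None,fx=4,fy=4,interpolation=cv2.INTER_CUBIC))
for n,u,v,z in [('pad',352,200,50),('ball',271,184,None),('padd',352,200,None),('stopI',275,190,43.5),('stopP',427,213,43.5)]: print(n,world('top','top1',u,v,z))
"
```

```text
pad [577.5027868  -54.84363946  50.        ]
ball [602.77286222  80.14032168  78.19286672]
padd [577.78481963 -54.9239854   48.53073142]
stopI [599.98400649  77.42642102  43.5       ]
stopP [ 552.61392344 -182.74795463   43.5       ]
```

View pics/crop1.png

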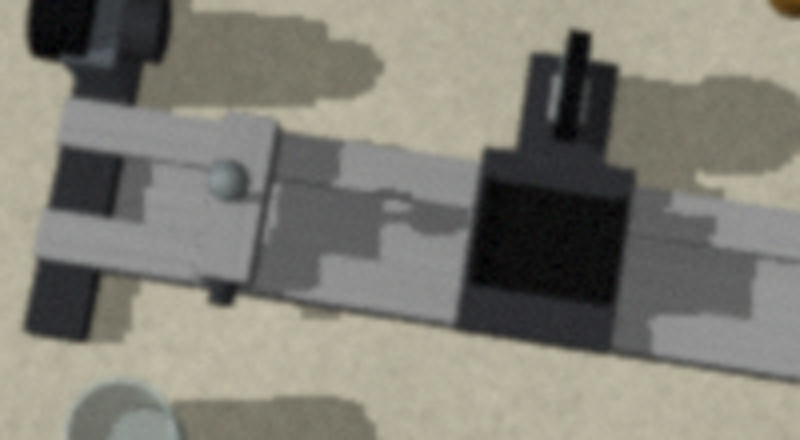

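```bash
python3 -c "
from h import *
W=lambda a,b,z: world('top','top1',215+(a+.5)/4-.5,140+(b+.5)/4-.5,z)
pad=W(550,241,54); sm=(W(277,125,43.5)+W(250,284,43.5))/2; dm=(W(484,150,36)+W(458,327,36))/2
dm2=(W(634,172,36)+W(611,351,36))/2
ps=world('top','top1',427,213,43.5)
print(pad,sm,dm,dm2,(dm+dm2)/2)
g=sm-ps; g[2]=0
a=W(270,293,21);b=W(790,377,21); e=a-b; 
for x in (g,e,dm-dm2): print(np.arctan2(-x[0],x[1]),x)
n=np.array([e[0],e[1],0]);n/=np.linalg.norm(n)
print('dir',n,'travel',(sm-dm)@n, np.linalg.norm(dm-dm2))
"
```

```text
[576.94560249 -54.84518651  54.        ] [598.68165784  67.86026769  43.5       ] [582.79434381 -21.5853898   36.        ] [570.85817655 -87.00365237  36.        ] [576.82626018 -54.29452108  36.        ]
-0.18179416835555293 [ 46.06773441 250.60822232   0.        ]
-0.18856477723070564 [ 43.2764045  226.77757457   0.        ]
-0.18047398573599954 [11.93616726 65.41826257  0.        ]
dir [0.18744931 0.98227428 0.        ] travel 90.83823464054528 66.49827942745367
```

Rail direction is about (0.183, 0.983), a yaw of -0.184, and +y leads to the index stop. The pad is at about (577,-55), and the travel is about 91 mm. I'll close the gripper and approach above the pad.

Call:
{"api": "drive_tool", "payload": {"deltas": "0.15 0.25 0 -0.035; 0.15 0.25 0 -0.035; 0.15 0.25 0 -0.035; 0.15 0.25 0 -0.035; 0.15 0.25 0 -0.035; 0.15 0.25 0 -0.0305; 0.15 0.25 0 0; 0.15 0.25 0 0; 0.15 0.25 0 0; 0.15 0.25 0 0", "gripper": 1}}

```text
t: 0.93
eef_pos: [428.9, -308.2, 231.5]
tcp_rot: [-3.141, 0.0, -0.184]
ft_force: [-0.3, 0.1, 0.5]
opening: 0.358
grip_force: 0.0
```

Call:
{"api": "drive_tool", "payload": {"deltas": "0.15 0.25 0 0; 0.15 0.25 0 0; 0.15 0.25 0 0; 0.15 0.25 0 0; 0.15 0.25 0 0; 0.15 0.25 0 0; 0.15 0.25 0 0; 0.15 0.25 0 0; 0.1 0.25 0 0; 0 0 0 0"}}

```text
t: 1.77
eef_pos: [559.6, -81.0, 231.3]
tcp_rot: [-3.141, 0.0, -0.181]
ft_force: [0.5, -0.6, -0.3]
opening: 0.004
grip_force: 0.0
```

Call:
{"api": "drive_tool", "payload": {"deltas": "0.09 0.13 -0.2 0; 0.09 0.14 -0.2 0; 0 0 -0.3 0; 0 0 -0.3 0; 0 0 -0.2 0; 0 0 0 0; 0 0 0 0"}}

```text
t: 2.35
eef_pos: [576.2, -57.8, 111.2]
tcp_rot: [3.142, 0.002, -0.184]
ft_force: [0.1, 1.2, 0.9]
opening: 0.003
grip_force: 0.0
```

```bash
python3 -c "
from h import *
s=snap('wrist','w1');snap('side','s2');print(s['eef_pos'],s['ft_force'])
a=cv2.imread('pics/w1.png');b=cv2.imread('pics/s2.png')[120:360,200:460]
b=cv2.resize(b,(433,400),interpolation=cv2.INTER_CUBIC)
cv2.imwrite('pics/m1.png',np.hstack([cv2.resize(a,(800,500))[:400,200:567],b]));cv2.imwrite('pics/w1b.png',a)"
```

```text
[576.15045763 -57.83259599 111.20938249] [0.14651484 1.21388648 0.87432293]
```

View pics/m1.png

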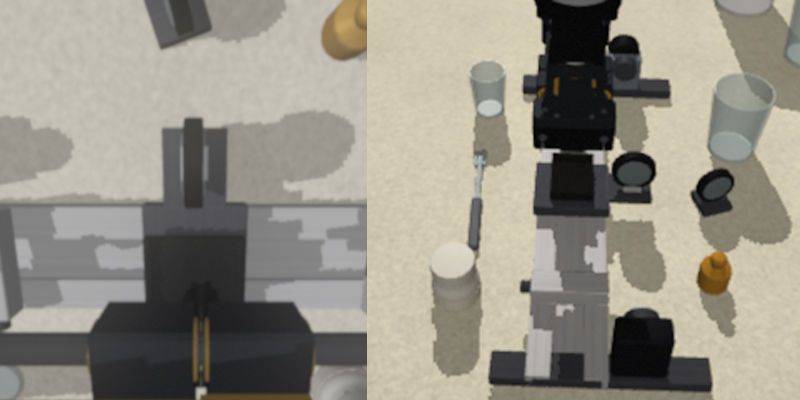

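Wrist view: the closed fingertips (crop x≈200) are over the pad (x 145–245), about 3 mm short of centre as the coordinates say. The lens (x 193, y 160) is clear. Next I descend.

Call:
{"api": "drive_tool", "payload": {"deltas": "0.02 0.06 -0.15 0; 0 0 -0.15 0; 0 0 -0.08 0; 0 0 0 0; 0 0 -0.02 0; 0 0 -0.02 0; 0 0 0 0; 0 0 0 0"}}

```text
t: 3.12
eef_pos: [578.7, -51.7, 70.2]
tcp_rot: [3.141, -0.001, -0.184]
ft_force: [-0.4, -0.3, -0.6]
opening: 0.004
grip_force: 0.0
```

Call:
{"api": "drive_tool", "payload": {"deltas": "0 0 -0.02 0; 0 0 -0.02 0; 0 0 -0.02 0; 0 0 0 0; 0 0 0 0; 0 0 0 0"}}

```text
t: 3.62
eef_pos: [578.8, -51.6, 64.2]
tcp_rot: [3.141, -0.001, -0.184]
ft_force: [-1.5, 0.2, 9.1]
opening: 0.004
grip_force: 4.2
```

Call:
{"api": "drive_tool", "payload": {"deltas": "0 0 -0.01 0; 0 0 -0.005 0; 0 0 0 0; 0 0 0 0; 0 0 0 0"}}

```text
t: 4.03
eef_pos: [578.8, -51.6, 62.9]
tcp_rot: [3.141, -0.001, -0.184]
ft_force: [-1.9, -0.3, 9.4]
opening: 0.005
grip_force: 4.7
```

Pad is about 4 mm down at 9.4 N, so the clamp is free. Now I push along the rail gently.

Call:
{"api": "drive_tool", "payload": {"deltas": "0.0055 0.03 0 0; 0.0055 0.03 0 0; 0.0055 0.03 0 0; 0.0055 0.03 0 0; 0.0055 0.03 0 0; 0.0055 0.03 0 0; 0.0055 0.03 0 0; 0.0055 0.03 0 0; 0 0 0 0; 0 0 0 0"}}

```text
t: 4.87
eef_pos: [583.4, -27.3, 62.9]
tcp_rot: [-3.142, -0.001, -0.184]
ft_force: [-0.8, 1.6, 9.5]
opening: 0.005
grip_force: 4.6
```

Call:
{"api": "drive_tool", "payload": {"deltas": "0.0092 0.05 0 0; 0.0092 0.05 0 0; 0.0092 0.05 0 0; 0.0092 0.05 0 0; 0.0092 0.05 0 0; 0.0092 0.05 0 0; 0.0092 0.05 0 0; 0.0092 0.05 0 0; 0.0092 0.05 0 0; 0 0 0 0"}}

```text
t: 5.7
eef_pos: [591.9, 18.2, 63.0]
tcp_rot: [-3.141, -0.002, -0.183]
ft_force: [-1.5, 0.1, 9.3]
opening: 0.005
grip_force: 4.6
```

```bash
python3 -c "
from h import *
s=snap('wrist','w2');print(s['eef_pos'],s['ft_force'])
snap('side','s3')
a=cv2.imread('pics/w2.png');b=cv2.imread('pics/s3.png')[120:360,200:460]
cv2.imwrite('pics/m2.png',np.hstack([cv2.resize(a,(800,500))[:400,200:567],cv2.resize(b,(433,400),interpolation=cv2.INTER_CUBIC)]))"
```

```text
[591.89163849  18.1671962   63.00254609] [-1.50746786  0.05880328  9.29057356]
```

View pics/m2.png

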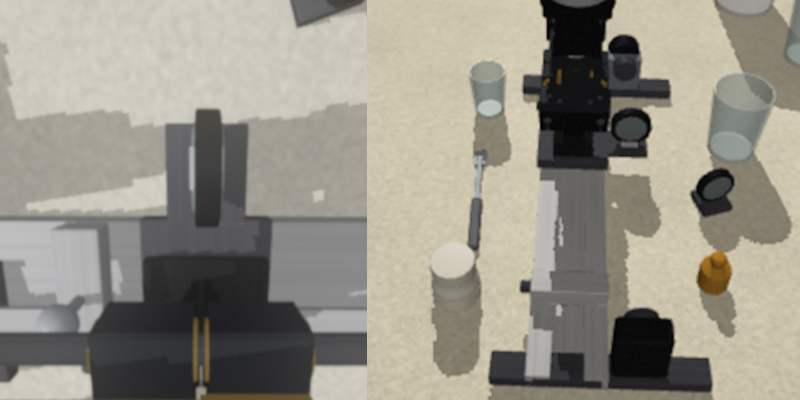

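The carriage rides with the finger. The deck edge is at x≈142 and the stop face at x≈107, so about 20 mm remain. I'll go on, then slowly into the stop.

Call:
{"api": "drive_tool", "payload": {"deltas": "0.0055 0.03 0 0; 0.0055 0.03 0 0; 0.0055 0.03 0 0; 0.0055 0.03 0 0; 0.0055 0.03 0 0; 0.002 0.01 0 0; 0.002 0.01 0 0; 0 0 0 0; 0 0 0 0"}}

```text
t: 6.55
eef_pos: [595.0, 34.6, 63.0]
tcp_rot: [-3.141, -0.002, -0.184]
ft_force: [-0.5, 1.0, 9.0]
opening: 0.003
grip_force: 4.6
```

Call:
{"api": "drive_tool", "payload": {"deltas": "0.002 0.01 0 0; 0.002 0.01 0 0; 0.002 0.01 0 0; 0 0 0 0; 0 0 0 0; 0 0 0 0"}}

```text
t: 7.05
eef_pos: [595.5, 37.1, 63.0]
tcp_rot: [3.141, -0.002, -0.184]
ft_force: [-0.8, -2.7, 9.9]
opening: 0.007
grip_force: 4.6
```

Call:
{"api": "drive_tool", "payload": {"deltas": "0.002 0.01 0 0; 0.002 0.01 0 0; 0 0 0 0; 0 0 0 0; 0 0 0 0"}}

```text
t: 7.47
eef_pos: [595.8, 38.8, 62.9]
tcp_rot: [3.141, -0.001, -0.184]
ft_force: [-1.6, -5.4, 9.1]
opening: 0.008
grip_force: 4.6
```

Call:
{"api": "drive_tool", "payload": {"deltas": "0.002 0.01 0 0; 0.002 0.01 0 0; 0 0 0 0; 0 0 0 0; 0 0 0 0"}}

```text
t: 7.88
eef_pos: [596.1, 40.7, 62.9]
tcp_rot: [3.141, -0.001, -0.184]
ft_force: [-1.5, -5.8, 9.2]
opening: 0.004
grip_force: 4.6
```

```bash
python3 -c "
from h import *
s=snap('wrist','w3');print(s['eef_pos'],s['ft_force'])
a=cv2.imread('pics/w3.png')
cv2.imwrite('pics/m3.png',cv2.resize(a[150:350,160:460],(798,532),interpolation=cv2.INTER_CUBIC))"
```

```text
[596.1310202   40.73493541  62.92639615] [-1.46942964 -5.77641964  9.16967164]
```

View pics/m3.png

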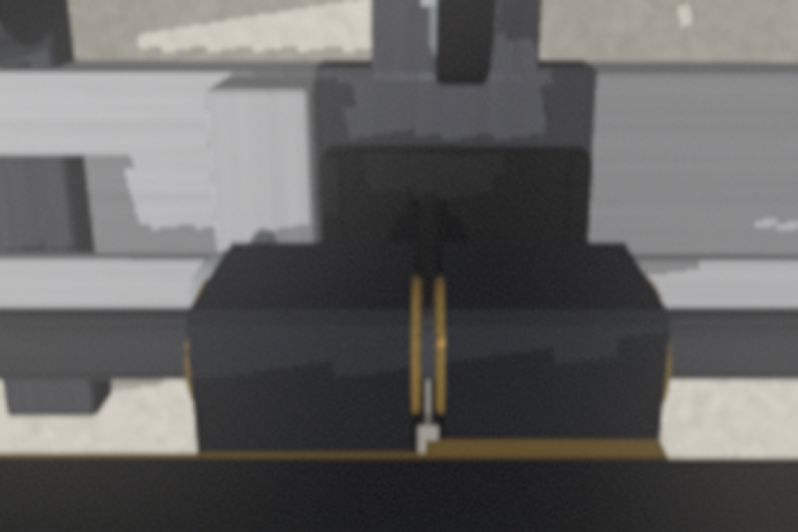

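The deck edge (x≈320) meets the stop face (x≈312) with no rail visible between them, and the push force has levelled off at 6 N, so it's butted. I'll lift straight up.

Call:
{"api": "drive_tool", "payload": {"deltas": "0 0 -0.005 0; 0 0 0 0; 0 0 0.02 0; 0 0 0.02 0; 0 0 0.02 0; 0 0 0.05 0; 0 0 0.1 0; 0 0 0.3 0; 0 0 0.4 0; 0 0 0.4 0"}}

```text
t: 8.77
eef_pos: [595.1, 41.6, 194.1]
tcp_rot: [3.141, 0.002, -0.184]
ft_force: [0.7, -0.7, 0.1]
opening: 0.005
grip_force: 0.0
```

Call:
{"api": "drive_tool", "payload": {"deltas": "-0.2 -0.3 0.2 0; -0.2 -0.3 0 0; -0.2 -0.3 0 0; -0.2 -0.3 0 0; -0.2 -0.3 0 0; -0.2 -0.3 0 0; 0 0 0 0; 0 0 0 0"}}

```text
t: 9.43
eef_pos: [475.1, -139.7, 213.4]
tcp_rot: [3.141, -0.001, -0.187]
ft_force: [-0.3, 0.4, -0.1]
opening: 0.004
grip_force: 0.0
```

```bash
python3 -c "
from h import *
s=snap('top','t4');print(s['eef_pos'],s['ft_force'])
p=cv2.imread('pics/t4.png')[120:290,210:480]
cv2.imwrite('pics/m4.png',cv2.resize(p,(794,500),interpolation=cv2.INTER_CUBIC))"
```

```text
[ 475.13291405 -139.65816984  213.40267285] [-0.34310022  0.37462174 -0.14230032]
```

View pics/m4.png

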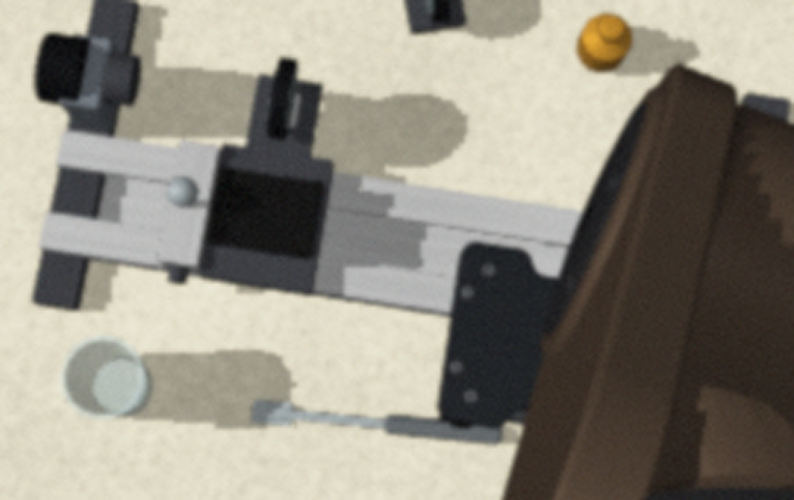

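The carriage (x 208–330) butts against the ball-post stop (right face at x≈212). The pad is up, the robot is clear, and the beaker, spatula and weight in view are where they were.

```bash
python3 -c "
from cell import env
print(env.job_done())"
```

```text
the job is handed in; nothing more can be done
None
```

The carriage was pushed, with the pad held down, until it butted against the ball-post index stop, then the pad was released to clamp it there, and the job was handed in at about 9.5 s; no verdict came back.

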